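# Peak-pull check of the sprung shim gauge

### The job

Switch the gauge's read-out on by throwing the large toggle fully over to its other side, away from the robot. Then pull the sprung slide out by its cross handle until its pointer is in line with the nose of the rider on the rule (never more than a centimetre past it, the read-out keeps the peak), hold it steady there for two seconds, and ease it back fully home without letting it snap. Last, press the chrome button right down to store the reading and let it go, leaving the toggle on and the loose things on the table where they are.

Things in the scene. Friction and masses are not known exactly. Their poses are not given: they have to be found in the camera images.
- gauge: Sprung slide gauge, fixed. Grey base plate 315 x 190 x 10 mm with a spring barrel (52 mm diameter, x = 45 to 160 mm, y = -30 mm, top 62 mm above the table), a slide with a cross handle, and a rule (x = -145 to 5, y = 64 to 92, top 45 mm). Origin on the table under its middle; x runs from handle to barrel, so the slide pulls out to -x, roughly towards the robot; y towards the rule, z up.
- handle (a point): Middle of the slide's cross handle: a round dark bar 16 mm thick, 116 mm long along the gauge's y, 80 mm above the table, with an upright at each end (94 mm clear between). Under its middle is only the slide's rod, top 42 mm above the table; the barrel starts 65 mm behind the bar when home. Axes as gauge; moves with the slide.
- pointer (a point): Tip of the slide's arrow-shaped dark steel pointer, which points along the gauge's +y towards the rule, 50 mm above the table. It stands at the same place along the gauge's x as the handle bar, 88 mm to its +y side, and moves with the slide. Axes as gauge.
- mark (a point): Tip of the arrow-shaped nose of the rider, a fixed aluminium block 22 x 36 x 18 mm with a clamp screw on top, sitting on the rule; the nose points along the gauge's -y to the slide, 50 mm above the table. Axes as gauge. The pointer is in line when both tips have the same place along the gauge's x (they then stand about 4 mm apart across).
- slide (a joint): How far the slide is pulled out, m: 0 home against its stop (where it starts), 0.11 at most. A spring pulls it home with about 3 N at home and 0.8 N more for every 10 mm pulled out; let go, it snaps back. The moving slide weighs 0.5 kg.
- endcap: Steel end-cap box, fixed, 130 x 270 x 50 mm, with the toggle and the button side by side on its top, 140 mm apart along its y (either may be on the left). Origin on the table under its middle; its x points away from the robot, y to the left, z up.
- toggle_tip (a point): Centre of the ball (26 mm diameter) at the end of the large steel toggle, a lever 10 mm thick. The ball is 90 mm from the hinge, whose axis lies along the end cap's y, 72 mm above the table, in a block 70 x 50 x 25 mm on the end cap. The frame turns with the lever; its y stays the end cap's y.
- toggle (a joint): Toggle angle, rad: 0 leaning 0.5 rad towards the robot (end cap's -x), off; 1.0 leaning 0.5 rad away from it (end cap's +x), on, at its stop. It stays where it is left (light friction) and starts near 0.
- button_top (a point): Centre of the top face of the chrome push button, 40 mm in diameter, upright, about 72 mm above the table, in a black round housing. Pressed straight down.
- button (a joint): How far the button is down, m: 0 up, 0.006 fully down, which takes 5 N; it springs back.
- weight: Lead-grey tungsten weight with a knob, 48 mm diameter, 60 mm tall, 1.3 kg, loose, standing on the gauge's base plate beside the barrel, on the rule's side; bystander. Origin under its centre.
- strip_a: Aluminium shim strip 150 x 25 x 5 mm lying loose behind the end cap; bystander. Origin under its centre, x along it.
- strip_b: Aluminium shim strip 120 x 25 x 5 mm lying loose behind the end cap; bystander. Origin under its centre, x along it.
- block: Teal acetal block 50 x 75 x 40 mm lying loose in front of the end cap (robot's side); bystander. Origin under its centre.

How it is judged:
On the way, in this order (a step that is already met when the one before it is completed fails the run):
1. the toggle is thrown over to on while the slide is still home (value of joint toggle above 0.8 rad and value of joint slide below 0.01 m), for 0.2 s.
2. the pointer is held in line with the rider's nose, within 5 mm, for 1.5 s (value of joint toggle above 0.8 rad and x of pointer in the frame of mark between -0.005 and 0.005 m), for 1.5 s.
3. the slide is back home (value of joint toggle above 0.8 rad and value of joint slide below 0.004 m), for 0.2 s.
4. the button is pressed right down with the slide home (all of step 3 and value of joint button above 0.0045 m), for 0.05 s.
At the end, for the whole second after the job is handed in: The toggle is over on its far side (above 0.8 rad), the slide is home (within 4 mm) and still, the button is up again after its press, and the loose things have not been shifted (all of step 3 and value of joint button below 0.0015 m and velocity of joint slide between -0.01 and 0.01 m/s); the robot touches nothing.
It fails at once if the slide is pulled more than 10 mm past the rider's nose (x of pointer in the frame of mark below -0.01 m).
It fails at once if the slide snaps back (faster than 0.3 m/s) (velocity of joint slide below -0.3 m/s).
It fails at once if a loose bystander is shifted by more than 20 mm (distance of any of weight, strip_a, strip_b, block from where it was at the start of the episode above 0.02 m).
It also fails if it takes over 69 s, if anything falls off the work surface, if the arm or the gripper's body presses on something with over 40 N, if the wrist force passes 120 N, or if a joint passes its speed limit or range.

### The arm

A 6-joint arm with a two-finger parallel gripper is mounted at the origin on the work surface. World frame = base frame: x ahead of the robot, y to its left, z up, the work surface at z = 0. Lengths are in m, angles in rad, forces in N, time in s.
With the tool pointing down it reaches from about 0.15 to 0.775 m from the base axis. Payload 6.1 kg.
Tool frame: the origin (TCP) lies midway between the tips of the shut fingers; the grasp point (between the pads) lies 19 mm behind it; z points along the fingers, y is the direction in which the jaws open and shut (so a half turn about z gives the same grasp; the last joint's range is limited). The gripper opens to 85 mm and grips with 20 to 120 N. Pads are 22 mm wide; open, the fingers measure 114 mm over their backs; the gripper's body (76 mm by 85 mm) begins 54 mm behind the grasp point. The pads swing forward as they close: fully open they stand 13 mm farther back than shut.
Start: joints at [1.208, 0.126, -0.04, 1.405, 0, 1.571], TCP at [0.186, 0.491, 0.231] pointing down, gripper open.
Joint ranges: [-2.72, 2.72], [-0.95, 1.95], [-1.27, 1.35], [-1.78, 2.02], [-1.46, 1.47], [-3.14, 3.14]. Speed limits (rad/s): [2.39, 2.39, 3.01, 3.14, 3.14, 3.14].

### API

Orientations are given as a rotation vector (axis times angle).
In Python, from workcell import * gives the robot as it stands. Calls block until the motion is done:
- move_pose(position, orientation): joint-space move of the TCP to a pose.
- movel(position, rot=None, rate=0.15): straight line of the TCP; rot=None keeps the orientation; rate is the mean speed in m/s.
- movej(angles): joint-space move.
- gripper_open() and grab(): open the fingers fully, or close them until they stop; the grip force is fixed at half the most.
- pause(seconds).
- inverse_kinematics(position, orientation): joint angles nearest the present ones, or None.
- get_image(name): name is "scene" or "top" or "wrist"; returns the picture (384x512x3 uint8, blue, green, red); there is no depth.
- get_calibration(name): a dict with "fx", "fy", "cx", "cy" (pixels), "distortion" ([k1, k2, p1, p2, k3] as OpenCV has them; the pictures are not rectified), "R" (3x3) and "t" (3): a world point X has camera coordinates R X + t; the wrist camera has in their place "T_tool_cam" (4x4, takes a point from camera to tool coordinates, whose origin is the TCP and whose axes are the flange's). Camera axes: x right, y down, z forward; pixel columns grow to the right and rows downward; lengths in m; the calibration is good to about 2 mm. A picture is of the moment at which its call begins: read the wrist's pose just before it. get_calibration takes no time and is no camera call.
A pose or a line that the arm cannot do raises PlanningError and nothing moves.
- sign_off(): hands the job in, once; it reports no verdict.
Readings, each from a call of its own:
- get_time(): time.
- get_joint_pos(): joint angles.
- get_qd(): joint speeds.
- get_effort(): joint torques, N m.
- get_tcp_pos(): TCP position.
- get_tool_rot(): TCP orientation.
- get_ft_force(): force on the tool from outside, world axes, zero at the start.
- get_torque(): the same for the moment, N m.
- get_finger_gap(): finger opening in m.
Only numpy, scipy, OpenCV 4.12 (cv2) and the standard library are available. Lean on these libraries where they do the work, as an engineer would, in place of code of your own. Each camera call takes 0.05 s, during which the arm holds its last target. There are 200 camera calls.

## Working session

There is one attempt and no reset: what is moved stays moved. The work goes in short steps, each a Python script; the robot and the scene stay as the last script left them, time stands still between calls to the robot, and variables do not carry over. Pictures are saved under pics/ and viewed, about 8 in all and at most 12, crops included, and the job is handed in when it is done.

```bash
mkdir -p pics; ls; python3 - <<'E'
from workcell import *
import cv2
for n in ("scene","top"):
    cv2.imwrite(f"pics/{n}0.png",cv2.resize(get_image(n),(800,600),interpolation=cv2.INTER_CUBIC))
    print(n,get_calibration(n))
print(get_calibration("wrist"),get_time(),get_tool_rot(),get_tcp_pos())
E
```

```text
pics
scene {'fx': 486.69072263510776, 'fy': 486.69072263510776, 'cx': 248.64369417113025, 'cy': 193.0472961305946, 'distortion': array([-0.11710921,  0.        ,  0.        ,  0.        ,  0.        ]), 'R': array([[ 0.85050166,  0.52596955,  0.00171844],
       [ 0.4167744 , -0.67193104, -0.61221547],
       [-0.32085202,  0.52140647, -0.79068911]]), 't': array([-0.5256705 , -0.16506284,  1.28398125])}
top {'fx': 422.8196572680072, 'fy': 422.8196572680072, 'cx': 249.60969262846285, 'cy': 182.46705332867782, 'distortion': array([-0.09546716,  0.        ,  0.        ,  0.        ,  0.        ]), 'R': array([[ 1.99541436e-02, -9.99799833e-01,  1.45779112e-03],
       [-9.95892768e-01, -2.00049187e-02, -8.83028790e-02],
       [ 8.83143667e-02,  3.10204687e-04, -9.96092604e-01]]), 't': array([0.00801491, 0.60568716, 1.17128523])}
{'fx': 312.15879249586953, 'fy': 312.15879249586953, 'cx': 257.5173679795408, 'cy': 189.60442617685158, 'distortion': array([-0.00593912,  0.        ,  0.        ,  0.        ,  0.        ]), 'T_tool_cam': array([[ 9.44697110e-05, -9.45015896e-01, -3.27024384e-01,
         8.42649799e-02],
       [ 9.99999533e-01, -2.25268820e-04,  9.39845156e-04,
        -1.01703149e-03],
       [-9.61837009e-04, -3.27024320e-01,  9.45015433e-01,
        -1.42734342e-01],
       [ 0.00000000e+00,  0.00000000e+00,  0.00000000e+00,
         1.00000000e+00]])} 0.1 [-5.66653438e-01 -3.08982072e+00  2.27832842e-03] [0.18617643 0.49048321 0.23059777]
```

View pics/top0.png

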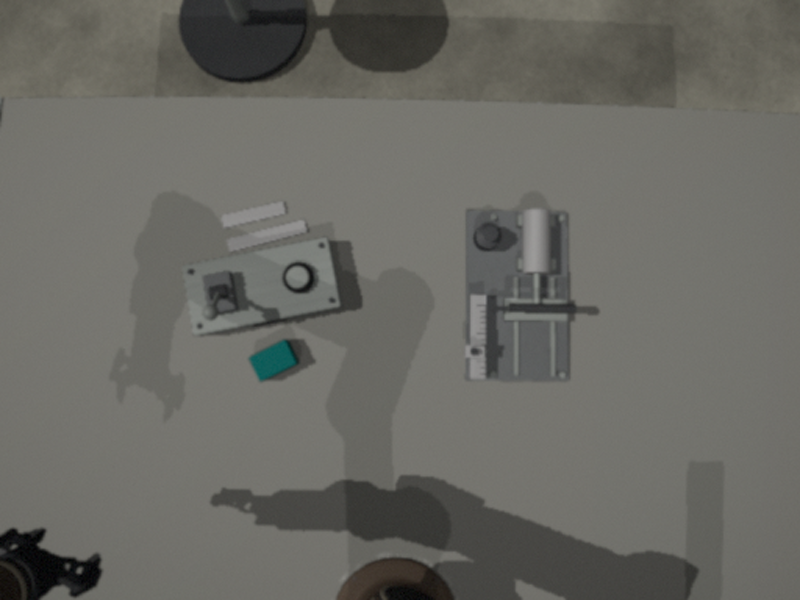

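View pics/scene0.png

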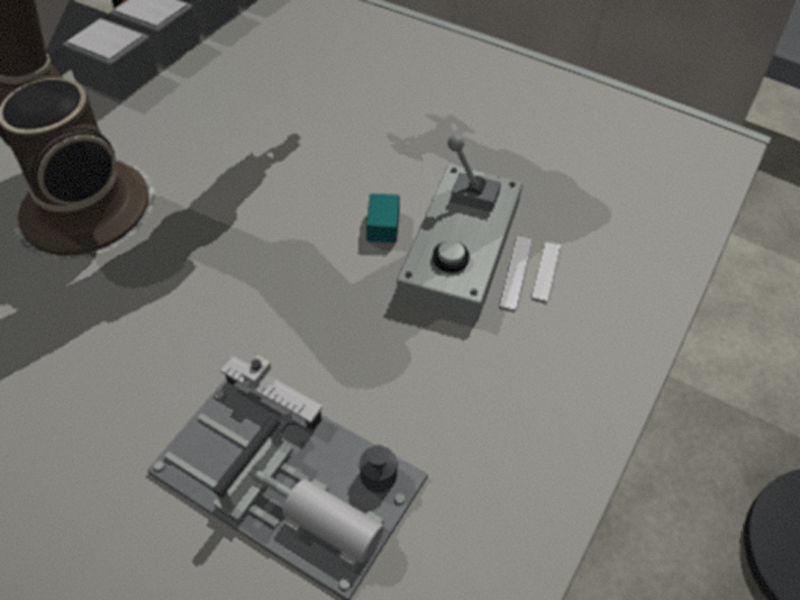

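The top view shows the gauge plate, with corners near (467,210), (568,213), (570,380) and (466,380). The end cap's toggle ball is at (210,312), its button at (298,277), and the rider is near (475,351). In the scene view the ball is at (456,144) and the button at (452,253).

```bash
cat > h.py <<'E'
from workcell import *
import numpy as np, cv2
from scipy.spatial.transform import Rotation as Ro
S=1.5625
def cam(n,pose=None):
    c=get_calibration(n)
    if n=="wrist":
        p,r=pose; T=np.eye(4);T[:3,:3]=Ro.from_rotvec(r).as_matrix();T[:3,3]=p
        W=T@c["T_tool_cam"]; R=W[:3,:3].T; t=-R@W[:3,3]
    else: R,t=np.array(c["R"]),np.array(c["t"])
    K=np.array([[c["fx"],0,c["cx"]],[0,c["fy"],c["cy"]],[0,0,1]])
    return K,np.array(c["distortion"]),R,t
def ray(C,px):
    K,d,R,t=C
    u=cv2.undistortPoints(np.array([[px]],float),K,d)[0,0]
    v=R.T@np.array([u[0],u[1],1]); return -R.T@t, v/np.linalg.norm(v)
def onz(C,px,z):
    o,v=ray(C,px); return o+v*(z-o[2])/v[2]
def tri(C1,p1,C2,p2):
    o1,v1=ray(C1,p1);o2,v2=ray(C2,p2)
    s=np.linalg.lstsq(np.c_[v1,-v2],o2-o1,rcond=None)[0]
    a,b=o1+v1*s[0],o2+v2*s[1]; return (a+b)/2,np.linalg.norm(a-b)
def proj(C,X):
    K,d,R,t=C
    return cv2.projectPoints(np.array(X,float).reshape(-1,1,3),cv2.Rodrigues(R)[0],t,K,d)[0].reshape(-1,2)
def down(a):  # tool down, tool x (camera side) at heading a
    x=np.array([np.cos(a),np.sin(a),0]);z=np.array([0,0,-1.]);return Ro.from_matrix(np.c_[x,np.cross(z,x),z]).as_rotvec()
np.set_printoptions(precision=4,suppress=True)
E
python3 - <<'E'
from h import *
T=cam("top");Sc=cam("scene")
f=lambda p:np.array(p)/S
for p in [(467,210),(568,213),(570,380),(466,380)]: print("gauge",onz(T,f(p),.01))
for p in [(186,268),(327,239),(340,306),(195,334)]: print("cap",onz(T,f(p),.05))
print("ball",tri(T,f((210,312)),Sc,f((456,144))))
print("btn",tri(T,f((298,277)),Sc,f((452,253))),onz(T,f((298,277)),.072))
print("bar",onz(T,f((510,307)),.08),onz(T,f((574,308)),.08),"rider",onz(T,f((476,351)),.063))
for n,ps in dict(block=[(250,356),(289,341),(298,357),(260,380)]).items():
    for p in ps: print(n,onz(T,f(p),.04))
print("stripb near",onz(T,f((230,249)),.005),onz(T,f((307,231)),.005))
E
```

```text
gauge [ 0.7502 -0.1204  0.01  ]
gauge [ 0.7492 -0.3105  0.01  ]
gauge [ 0.4389 -0.3132  0.01  ]
gauge [ 0.4361 -0.1217  0.01  ]
cap [0.6269 0.3876 0.05  ]
cap [0.684  0.1346 0.05  ]
cap [0.5644 0.1081 0.05  ]
cap [0.5089 0.3658 0.05  ]
ball (array([0.5448, 0.313 , 0.1505]), np.float64(0.0007927211817041421))
btn (array([0.6142, 0.1831, 0.0655]), np.float64(0.002811099385861029)) [0.6124 0.1814 0.072 ]
bar [ 0.5668 -0.1886  0.08  ] [ 0.5671 -0.301   0.08  ] rider [ 0.4896 -0.1324  0.063 ]
block [0.4722 0.2676 0.04  ]
block [0.5005 0.1984 0.04  ]
block [0.4724 0.1814 0.04  ]
block [0.43   0.2482 0.04  ]
stripb near [0.669 0.32  0.005] [0.7054 0.1769 0.005 ]
```

```bash
python3 - <<'E'
from h import *
xd=np.array([np.cos(.212),np.sin(.212),0]); ball=np.array([.5448,.313,.1505]); r=down(np.pi+.212)
def at(s,z): p=ball+s*xd; p[2]=z; return p
q=inverse_kinematics(at(-.07,.25),r); print(q)
move_pose(at(-.07,.25),r); grab()
movel(at(-.06,.136))
f0=np.array(get_ft_force())
for s in np.arange(-.04,.075,.01):
    movel(at(s,.136),rate=.06)
    f=(np.array(get_ft_force())-f0)
    print(round(s,3),f, round(float(f@xd),2))
    if f@xd<-12: break
p=get_tcp_pos();movel(np.array(p)-.03*xd); movel(np.array(get_tcp_pos())-.04*xd+[0,0,.12])
pose=(get_tcp_pos(),get_tool_rot());im=get_image("wrist")
a=get_image("scene")
cv2.imwrite("pics/tog.png",np.hstack([cv2.resize(a[60:210,220:400],(480,400)),cv2.resize(im,(320,240))[:240,:].repeat(1,0) if 0 else cv2.copyMakeBorder(cv2.resize(im,(320,240)),0,160,0,0,cv2.BORDER_CONSTANT)]))
print(pose,get_time())
E
```

```text
[0.5594 0.1983 0.0873 1.4598 0.     0.3474]
-0.04 [ 0.0205  0.0461 -0.5181] 0.03
-0.03 [ 0.0739 -0.8408 -0.4547] -0.1
-0.02 [-0.3649  0.8401  0.1602] -0.18
-0.01 [-0.2668 -0.1565 -0.154 ] -0.29
0.0 [-0.6469  0.0539  0.1126] -0.62
0.01 [-0.1893  0.9075  0.4424] 0.01
0.02 [ 0.3873 -0.1519 -0.6714] 0.35
0.03 [ 0.074   0.3571 -0.5249] 0.15
0.04 [ 0.8163 -0.1308 -0.3873] 0.77
0.05 [ 0.095   0.1672 -0.8286] 0.13
0.06 [-4.2613 -0.8013  0.8062] -4.33
0.07 [-36.6969  -8.6174  14.9698] -37.69
(array([0.536 , 0.3112, 0.2552]), array([ 0.3321, -3.1227,  0.001 ])) 8.5667
```

View pics/tog.png

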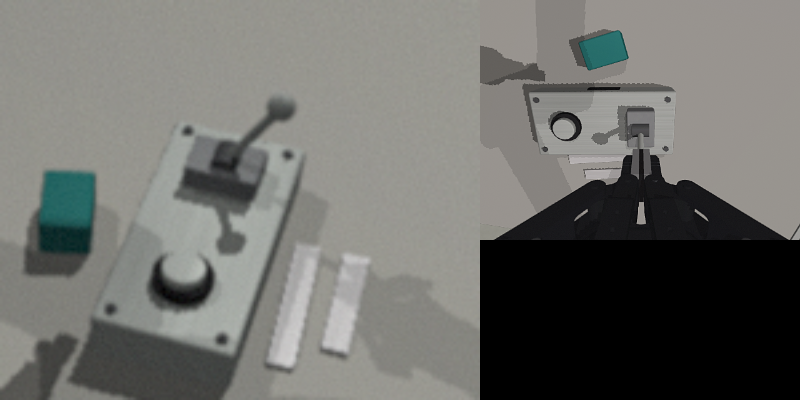

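The toggle now leans to the far side, and the strips and block haven't moved. Next is a close look at the gauge.

```bash
python3 - <<'E'
from h import *
r=down(np.pi/2)
movel(np.array(get_tcp_pos())*[1,1,0]+[0,0,.3])
move_pose([.55,-.245,.23],r); gripper_open()
pose=(get_tcp_pos(),get_tool_rot());im=get_image("wrist")
np.savez("w1.npz",p=pose[0],r=pose[1]);cv2.imwrite("w1_raw.png",im)
cv2.imwrite("pics/w1.png",cv2.resize(im,(800,600),interpolation=cv2.INTER_CUBIC)); print(pose,get_time(),get_joint_pos())
E
```

```text
(array([ 0.55  , -0.2451,  0.23  ]), array([-2.2215, -2.2214,  0.0001])) 11.8583 [-0.4191  0.2748  0.1409  1.4369  0.      1.1517]
```

View pics/w1.png

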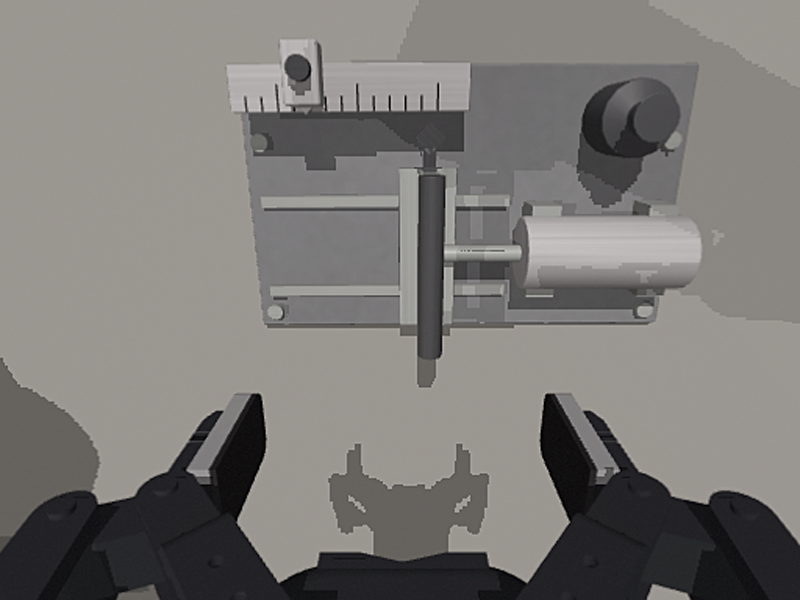

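The bar runs from (431,175) to (430,358), the pointer tip is at about (430,127), and the rider's nose tip is at about (306,113).

```bash
python3 - <<'E'
from h import *
d=np.load("w1.npz");C=cam("wrist",(d["p"],d["r"]));f=lambda p:np.array(p)/S
for n,p,z in [("bar1",(432,178),.088),("bar2",(430,355),.088),("ptr",(431,127),.05),("nose",(306,113),.05),("rule R",(470,110),.045),("rule L",(231,112),.045),("pl BL",(267,323),.01),("pl BR",(657,322),.01),("pl TR",(698,66),.01)]: print(n,onz(C,f(p),z))
im=cv2.imread("w1_raw.png");c=im[40:110,140:300];cv2.imwrite("pics/w1c.png",cv2.resize(c,None,fx=5,fy=5,interpolation=cv2.INTER_NEAREST))
E
```

```text
bar1 [ 0.5667 -0.1886  0.088 ]
bar2 [ 0.5676 -0.2999  0.088 ]
ptr [ 0.5677 -0.161   0.05  ]
nose [ 0.4901 -0.1528  0.05  ]
rule R [ 0.5924 -0.1509  0.045 ]
rule L [ 0.4419 -0.152   0.045 ]
pl BL [ 0.4413 -0.3095  0.01  ]
pl BR [ 0.7543 -0.3087  0.01  ]
pl TR [ 0.7505 -0.1215  0.01  ]
```

View pics/w1c.png

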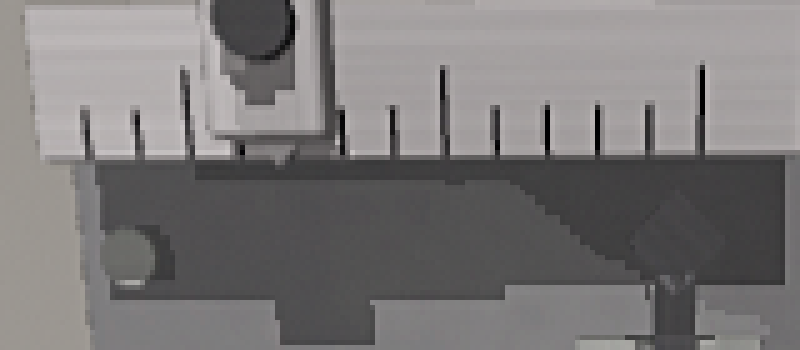

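```bash
cat >> h.py <<'E'
def snap(name,box=None,k=5):
    pose=(get_tcp_pos(),get_tool_rot());im=get_image("wrist")
    np.savez(name+".npz",p=pose[0],r=pose[1]);cv2.imwrite(name+"_raw.png",im)
    c=im if box is None else im[box[1]:box[3],box[0]:box[2]]
    cv2.imwrite(f"pics/{name}.png",cv2.resize(c,None,fx=k,fy=k,interpolation=cv2.INTER_NEAREST)); return im
E
python3 - <<'E'
from h import *
r=down(np.pi/2+.007)
move_pose([.567,-.2445,.14],r)
movel([.567,-.2445,.061],rate=.08)
f0=np.array(get_ft_force());grab()
print(get_finger_gap(),get_tcp_pos(),np.array(get_ft_force())-f0)
p=np.array(get_tcp_pos());g=np.array([-1,-.007,0])
for s in (.02,.045,.065):
    movel(p+g*s,rate=.04); print(s,get_tcp_pos(),np.array(get_ft_force())-f0,get_finger_gap())
pause(.3)
im=snap("w2",k=1.5);print(get_time())
E
```

```text
0.014175779803724522 [ 0.5673 -0.2445  0.0612] [0.2205 0.1693 0.2765]
0.02 [ 0.5474 -0.2446  0.0613] [ 4.2313  1.2371 -3.0409] 0.014198225530119419
0.045 [ 0.523  -0.2448  0.0613] [ 6.7835  0.9108 -3.7645] 0.014137410457641926
0.065 [ 0.5034 -0.2449  0.0613] [ 7.8412  1.4057 -5.4893] 0.013842613832855705
16.5167
```

View pics/w2.png

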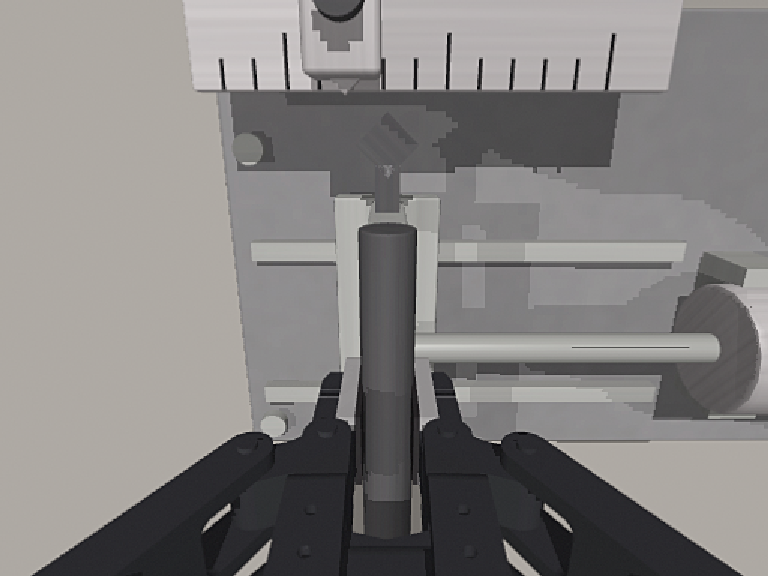

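The grip is good. The pointer tip is at about (388,113) and the nose at (345,95), in the 1.5x picture.

```bash
python3 - <<'E'
from h import *
d=np.load("w2.npz");C=cam("wrist",(d["p"],d["r"]))
P=onz(C,np.array((388,113))/1.5,.05);N=onz(C,np.array((345,95))/1.5,.05);print(P,N)
dx=P[0]-N[0];print(dx)
assert .006<dx<.018
p=np.array(get_tcp_pos());movel(p+np.array([-1,-.007,0])*dx,rate=.015);pause(.3);print(get_tcp_pos(),get_time())
snap("w3",(150,20,330,130),4)
E
```

```text
[ 0.5033 -0.1586  0.05  ] [ 0.4901 -0.1535  0.05  ]
0.013185107225305137
[ 0.4918 -0.245   0.0613] 17.7667
```

View pics/w3.png

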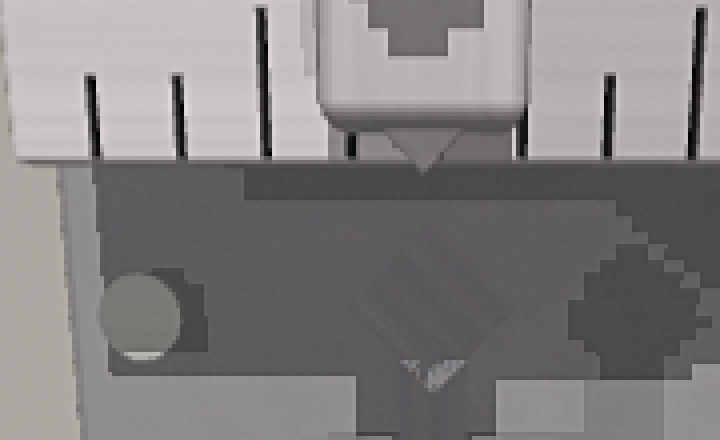

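The pointer (column ~430) and nose (column 424) are within about 1 mm, so I'll hold there, ease the slide home, release and check.

```bash
python3 - <<'E'
from h import *
pause(2.3); p=np.array(get_tcp_pos());print(p,get_ft_force())
g=np.array([1,.007,0])
def go(x): movel(p+g*(x-p[0]),rate=.04)
go(.545); go(.563)
for x in (.566,.568,.570):
    go(x);pause(.2);f=get_ft_force();print(get_tcp_pos(),f,get_finger_gap())
    if f[0]<-6: break
gripper_open();pause(.3)
q=np.array(get_tcp_pos());movel([q[0],q[1],.23],rate=.1)
r=down(np.pi/2);move_pose([.55,-.245,.23],r);pause(.2)
snap("w4",k=1.5);print(get_time())
E
```

```text
[ 0.4918 -0.245   0.0613] [ 9.3378  1.2738 -5.0493]
[ 0.566  -0.2445  0.0613] [3.9176 0.093  0.3253] 0.014100683844665675
[ 0.5673 -0.2445  0.0612] [-1.8778 -0.6348  4.3968] 0.013860835168028853
[ 0.5674 -0.2445  0.0612] [-10.2215  -0.3022   8.2036] 0.014339707831781649
26.9083
```

View pics/w4.png

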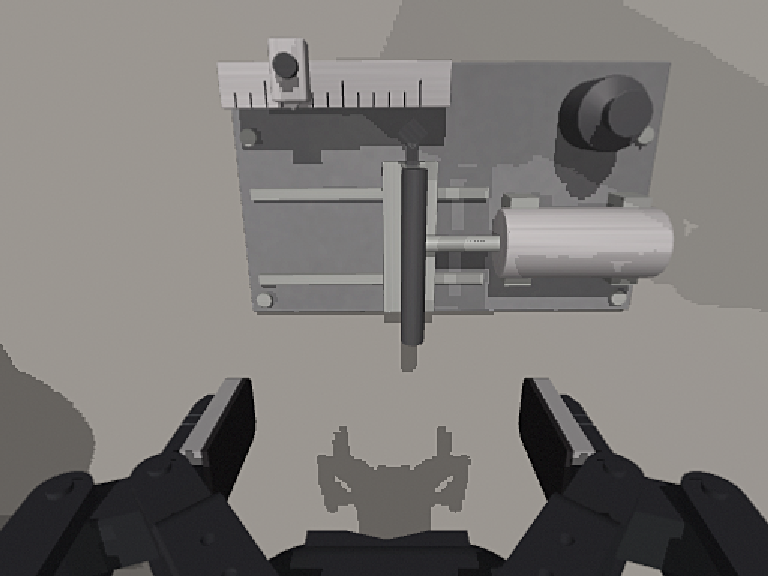

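The slide is home: the bar is at the same pixel as before the pull, and the weight hasn't moved. Now the button. I'll cross-check its position using the earlier wrist view.

```bash
python3 - <<'E'
from h import *
C=cam("wrist",(np.array([.536,.3112,.2552]),np.array([.3321,-3.1227,.001])))
b2=onz(C,np.array((84,128))*1.6,.072);print("check",b2)
b=np.array([.6132,.182]);b=(b+b2[:2])/2 if np.linalg.norm(b-b2[:2])<.012 else b
r=down(np.pi+.212)
movel([.55,-.245,.3]);move_pose([*b,.2],r);grab();movel([*b,.085],rate=.1)
f0=np.array(get_ft_force())
for z in np.arange(.076,.058,-.002):
    movel([*b,z],rate=.03);pause(.1);f=np.array(get_ft_force())-f0;print(get_tcp_pos(),f[2])
    if f[2]>13: break
pause(.3)
movel([*b,.2],rate=.1);movel([.45,.13,.3]);pause(.3)
a=get_image("scene");t=get_image("top")
cv2.imwrite("pics/end.png",np.hstack([cv2.resize(a[60:320,90:400],(477,400)),cv2.resize(t[110:260,110:230],(320,400))]))
print(get_time())
E
```

```text
check [0.611  0.1855 0.072 ]
[0.6121 0.1838 0.076 ] -0.2919679202219146
[0.6121 0.1838 0.074 ] 0.5324370132017608
[0.6122 0.1838 0.0721] 0.9531954906412554
[0.6123 0.1838 0.0702] 2.6345841835173753
[0.6123 0.1838 0.0682] 4.040394668909713
[0.6123 0.1838 0.0662] 4.594273168831889
[0.6123 0.1838 0.0659] 14.023423724397555
37.55
```

View pics/end.png

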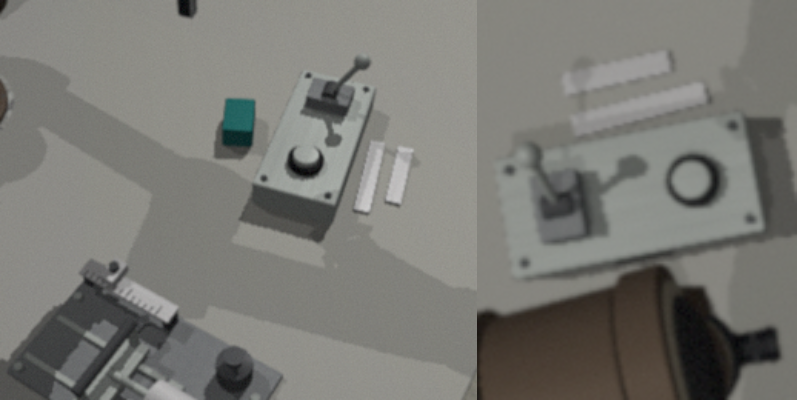

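The toggle is still on, the slide is home, the button is up and the loose things are in place. The arm is clear of everything, so I'm handing in.

```bash
python3 -c "
from workcell import *
print(get_ft_force(),get_time());sign_off()"
```

```text
[-0.21499507  0.37702889  0.11332017] 37.55
the job is handed in; nothing more can be done
```

The job is handed in at 37.6 s of the 69 s allowed; no verdict was reported. By my own checks every step was met.

- **Toggle:** I pushed it over to its far stop, where the force rose to about 38 N in the last 10 mm step. That is close to the 40 N limit set for the arm and gripper body, but only the fingertips were pushing. The pictures taken then and at the end show it leaning away from the robot.
- **Slide:** I pulled it out about 75.5 mm. The close-up showed the pointer within about 1 mm of the rider's nose. I held it there for more than 2 s, then eased it back at about 0.04 m/s until it pushed against its stop. The bar returned to the same pixel position as before the pull.
- **Button:** It bottomed after about 6 mm of travel at 14 N, then I let it go. The two position estimates for it disagreed by about 4 mm, so I pressed at their average, well within the 40 mm cap.
- **End state:** The last pictures show the toggle on, the slide home and the button up. By eye, the weight, strips and block are where they started. The wrist force was about zero, with the arm clear of everything.

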